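# Flip the empty bin's stock marker

### The job

Two of the three bolt bins are empty, but only one of them has its marker turned over to the ring face. With a fingertip, gently flip over the marker of the other empty bin, away from you over its pivot, until it lies flat on the bin side with its ring face up. Do not lift or shove any bin, and leave the other two markers and everything else on the bench as they are.

Things in the scene. Friction and masses are not known exactly. Their poses are not given: they have to be found in the camera images.
- bin_run_out: THE BIN TO MARK: empty open grey steel bin, 200 x 120 x 88 mm (x, y, z), about 0.9 kg, loose on the bench. Origin: centre of its underside; its +x points from its marker end to its back, z up. Three like bins stand in a row in any order, marker end roughly towards the robot; a steel holder on that end wall carries the marker's pivot and two flat rests
- run_out_pivot (a point): middle of the pivot axis of the marker to flip, on the bin at x -103, z 98 mm (98 mm above the bench); axes as the bin's (y = pivot axis, x from front rest to rear rest). The rests are 86 mm wide, 3 mm thick, top 1.5 mm under the axis, and reach 40 mm before and behind it. Under the front rest: only a thin gusset at y +-40 mm and the bin's wall at x 3 mm; before it all is open
- run_out_edge (a point): middle of the free edge of the marker to flip: aluminium plate 72 mm wide (along the pivot), 3 mm thick, 66 mm from pivot axis to free edge, 45 g; one face has a black solid disc (stocked), the other a black ring (empty). At the start the edge points forward, to the robot, and overhangs the front rest by 26 mm, so that a fingertip fits under it
- marker_run_out (a joint): angle of that marker, rad: 0 = flat on the front rest, disc up; 1.57 = upright; 3.14 (stop) = flat on the rear rest, over the bin's mouth, ring up. Stiff hinge (about 0.03 N m of friction): it stays where it is left and takes about 1 N at the free edge. Starts between 0 and 0.25
- bin_on_order: the other empty bin, alike; its marker already lies on the rear rest with the ring up. Leave alone. Origin and axes as bin_run_out
- marker_on_order (a joint): its marker's angle, same meaning, starts near 3.14; leave alone
- bin_stocked: bin full of long head bolts, alike otherwise, 2.6 kg; its marker lies forward, solid disc up. Leave alone. Origin and axes as bin_run_out
- marker_stocked (a joint): its marker's angle, same meaning, starts near 0; leave alone
- socket_tall: bystander: steel socket standing upright, 25 mm diameter, 50 mm tall; beside the front of a bin, 85 mm to one side of the middle of its marker. Origin: centre of underside
- socket_short: bystander: steel socket standing upright, 30 mm diameter, 36 mm tall; beside the front of a bin, 85 mm to one side of the middle of its marker. Origin: centre of underside
- tin: bystander: open tin, 111 mm diameter, 135 mm tall, at the left. Origin: centre of underside
- extension_bar: bystander: steel socket extension lying flat, 242 mm long, 22 mm thick, near the robot. Origin: middle of underside
- spanner: bystander: open spanner lying flat, 190 mm long, near the robot. Origin: on its underside
- piston: bystander: aluminium piston standing crown up, 79 mm diameter, 52 mm tall, at the right. Origin: centre of underside
- spark_plug: bystander: spark plug lying on its side, 60 mm long, 21 mm thick, at the left. Origin: under its middle

How it is judged (in metres and radians):
At the end, for the whole second after the job is handed in: The marker of the empty bin that was not yet marked lies flat on its rear rest, ring up (within 0.1 rad of its stop); the other two markers are as they were (within about 0.2 rad); the bin stands flat and at rest within 20 mm of where it was (value of joint marker_run_out above 3.04 rad and value of joint marker_on_order above 2.95 rad and value of joint marker_stocked below 0.2 rad and angle between bin_run_out's own z axis and vertical below 0.03 rad and distance of bin_run_out from where it was at the start of the episode below 0.02 m and linear speed of bin_run_out below 0.02 m/s); the robot touches nothing.
It fails at once if a bin was lifted, tipped or shoved more than 20 mm (height (world z) of any of bin_run_out, bin_on_order, bin_stocked above 0.015 m or angle between bin_run_out's own z axis and vertical above 0.2 rad or distance of any of bin_run_out, bin_on_order, bin_stocked from where it was at the start of the episode above 0.02 m).
It fails at once if another bin's marker was moved (value of joint marker_on_order below 2.8 rad or value of joint marker_stocked above 0.35 rad).
It fails at once if something else on the bench was moved more than 30 mm or knocked over (distance of any of socket_tall, socket_short, tin, extension_bar, spanner, piston, spark_plug from where it was at the start of the episode above 0.03 m or angle between any of socket_tall, socket_short's own z axis and vertical above 0.5 rad).
It fails at once if the arm or the gripper's body pushed on the bin or its marker instead of the fingers (contact force between the arm and bin_run_out above 5 N).
It fails at once if the marker or its bin was pressed or squeezed hard, with over 30 N (contact force between the fingers and bin_run_out above 30 N).
It also fails if it takes over 45 s, if anything falls off the work surface, if the arm or the gripper's body presses on something with over 40 N, if the wrist force passes 120 N, or if a joint passes its speed limit or range.

### The arm

A 7-joint arm with a two-finger parallel gripper is mounted at the origin on the work surface. World frame = base frame: x ahead of the robot, y to its left, z up, the work surface at z = 0. Lengths are in mm, angles in rad, forces in N, time in s.
With the tool pointing down it reaches from about 400 to 850 mm from the base axis. Payload 10.4 kg.
Tool frame: the origin (TCP) lies at the very end of the fingers, on their centre line; the grasp point (between the pads) lies 19 mm behind it; x points along the fingers, z is the direction in which the jaws open and shut, and the axes are right-handed (so a half turn about x gives the same grasp; the last joint's range is limited). The gripper opens to 87 mm and grips with 3 to 60 N. Pads are 19 mm wide; open, the fingers measure 117 mm over their backs; the gripper's body (75 mm by 190 mm) begins 51 mm behind the grasp point.
Start: joints at [1.228, 0.332, -0.065, 1.46, 0.022, 1.35, -0.088], TCP at [196.508, -593.327, 222.576] pointing down, gripper open.
Joint ranges: [-2.6, 2.6], [-0.5, 2.12], [-1.47, 1.34], [0.16, 2.42], [-1.27, 4.41], [0.06, 2.06], [-2.6, 2.6]. Speed limits (rad/s): [2.22, 2.22, 2.79, 2.79, 3.14, 3.14, 3.14].

### API

Orientations are given as a rotation vector (axis times angle).
In Python, from station import ctrl, optics gives the robot as it stands. Calls block until the motion is done:
- ctrl.move_to(position, orientation): joint-space move of the TCP to a pose.
- ctrl.move_linear(position, velocity=150, attitude=None, threshold=None): straight line of the TCP; attitude=None keeps the orientation; velocity is the mean speed in mm/s. With threshold (N) it stops when the force on the tool has changed by that much, and returns True; else False.
- ctrl.move_j(angles): joint-space move.
- ctrl.move_gripper(opening, grip_force=None): finger opening in mm; grip_force is the grip in N (None keeps the last); returns when the fingers have stopped.
- ctrl.sleep(seconds).
- ctrl.inverse_kinematics(position, orientation): joint angles nearest the present ones, or None.
- ctrl.state(): the state.
- optics.get_image(name): name is "scene" or "top"; returns a dict with "img" (400x640x3 uint8, red, green, blue), "fovy" (degrees; the focal length in pixels is half the picture's height over the tangent of half this angle, whatever the lens; pixels are square), "cx", "cy" (the principal point, pixels), "world_from_camera" (4x4, takes a point from camera to world coordinates). Camera axes: x right, y down, z forward; pixel columns grow to the right and rows downward; lengths in mm; the calibration is good to about 2 mm. A picture is of the moment at which its call begins. There is no depth.
A pose or a line that the arm cannot do raises ctrl.MotionError and nothing moves.
- ctrl.close_job(): hands the job in, once; it reports no verdict.
The state is a dict: "time_s": time; "joint_positions": joint angles; "qd": joint speeds; "joint_torque": joint torques, N m; "eef_pos": TCP position; "eef_rot": TCP orientation; "ft_force": force on the tool from outside, world axes, zero at the start; "moment": the same for the moment, N m; "width": finger opening in mm.
Only numpy, scipy, OpenCV 4.12 (cv2) and the standard library are available. Lean on these libraries where they do the work, as an engineer would, in place of code of your own. Each camera call takes 0.05 s, during which the arm holds its last target.

## Working session

There is one attempt and no reset: what is moved stays moved. The work goes in short steps, each a Python script; the robot and the scene stay as the last script left them, time stands still between calls to the robot, and variables do not carry over. Pictures are saved under pics/ and viewed, and the job is handed in when it is done.

```bash
mkdir -p pics; ls; python3 - <<'E'
from station import ctrl, optics
import cv2,numpy as np
for n in ("scene","top"):
    d=optics.get_image(n); cv2.imwrite(f"pics/{n}0.png",d["img"][:,:,::-1]); print(n,d["fovy"],d["cx"],d["cy"],np.round(d["world_from_camera"],3).tolist(), [k for k in d])
print(ctrl.state())
E
```

```text
pics
scene 53.21161074755266 321.2848283076333 195.6007947588113 [[0.748, 0.395, -0.532, 1211.004], [0.663, -0.443, 0.603, -734.392], [0.002, -0.804, -0.594, 832.801], [0.0, 0.0, 0.0, 1.0]] ['img', 'fovy', 'cx', 'cy', 'world_from_camera']
top 56.41581011863126 323.90348305646785 202.02092428828655 [[-0.004, -0.999, 0.047, 478.097], [-1.0, 0.002, -0.027, 48.07], [0.027, -0.047, -0.999, 1101.833], [0.0, 0.0, 0.0, 1.0]] ['img', 'fovy', 'cx', 'cy', 'world_from_camera']
{'time_s': 0.1, 'joint_positions': array([ 1.22841607,  0.3328074 , -0.0646723 ,  1.46085548,  0.02157625,
        1.34991119, -0.08848179]), 'qd': array([ 1.19564305e-03, -1.66360879e-03, -6.45586433e-04,  2.97373065e-04,
        9.76893432e-04, -2.53925849e-04, -4.83357061e-05]), 'joint_torque': array([ 8.98135113e-04, -6.24546504e+01,  2.43934774e-02, -3.90718603e+01,
       -6.14159019e-02,  3.65299650e-02,  5.85322255e-05]), 'eef_pos': array([ 196.35161493, -592.98625158,  221.83510849]), 'eef_rot': array([ 0.97122473,  1.34477915, -0.97003592]), 'ft_force': array([ 0.1418743 , -0.25420211, -0.39919723]), 'moment': array([ 0.04001883,  0.02179312, -0.02507118]), 'width': 87.18748011555893}
```

View pics/scene0.png

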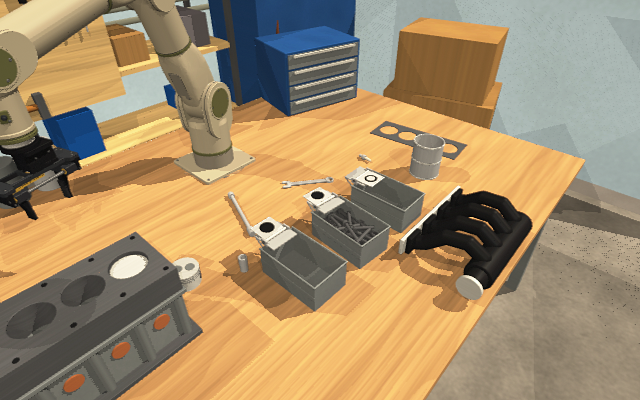

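View pics/top0.png

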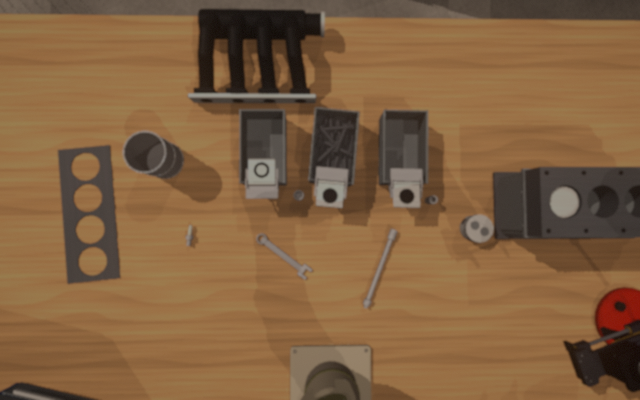

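The top view shows the three bins. The left one is empty with the ring (on order), the middle one is full of bolts, and the right one at about (404,150) is empty with the disc, so it is the target. A socket stands to its right at (433,200). I'll enlarge it for measuring.

```bash
python3 - <<'E'
import cv2
a=cv2.imread("pics/top0.png")[95:225,370:450]; cv2.imwrite("pics/topc.png",cv2.resize(a,None,fx=4.6,fy=4.6,interpolation=cv2.INTER_CUBIC))
a=cv2.imread("pics/scene0.png")[185:315,220:360]; cv2.imwrite("pics/scenec.png",cv2.resize(a,None,fx=4.6,fy=4.6,interpolation=cv2.INTER_CUBIC))
E
```

```text
(no output)
```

View pics/topc.png

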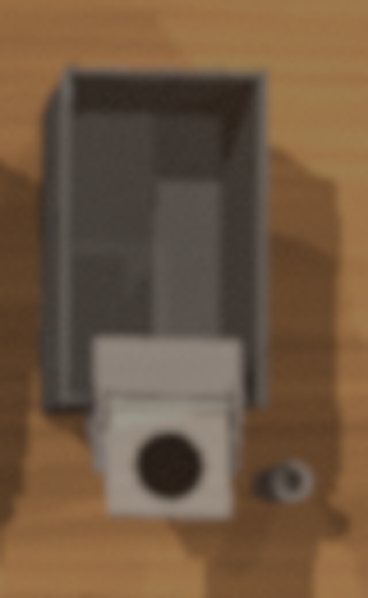

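View pics/scenec.png

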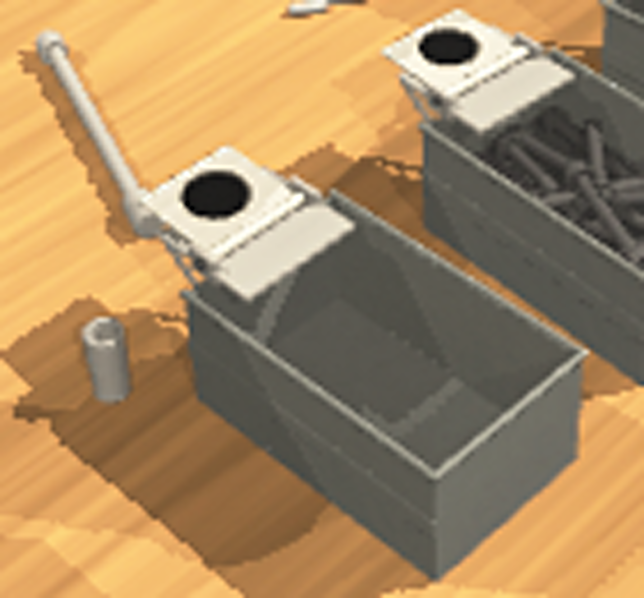

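```bash
cat > fit.py <<'E'
import numpy as np, json
from scipy.optimize import least_squares
C={"scene":(53.21161074755266,321.2848283076333,195.6007947588113),"top":(56.41581011863126,323.90348305646785,202.02092428828655)}
def proj(P,n,W):
    f=200/np.tan(np.radians(C[n][0]/2)); T=np.linalg.inv(W)
    p=P@T[:3,:3].T+T[:3,3]; return p[:,:2]/p[:,2:]*f+np.array(C[n][1:])
if __name__=="__main__":
    from station import optics
    W={n:np.array(optics.get_image(n)["world_from_camera"]) for n in C}
    np.savez("cams.npz",**W)
    top=np.array([(92,338),(242,338),(70,70),(267,72),(265,405),(106,516),(232,520)])/4.6+[370,95]-.4
    sc=np.array([(353,222),(250,298),(584,352),(436,472),(183,292),(225,148),(143,195)])/4.6+[220,185]-.4
    def pts(p):
        x,y,w,a=p
        loc=np.array([(-63,43,96.5),(-63,-43,96.5),(100,60,88),(100,-60,88),(-100,-60,88),
          (-103-66*np.cos(a),36,98+66*np.sin(a)),(-103-66*np.cos(a),-36,98+66*np.sin(a))])
        R=np.array([[np.cos(w),-np.sin(w),0],[np.sin(w),np.cos(w),0],[0,0,1]])
        return loc@R.T+[x,y,0]
    def res(p): return np.r_[proj(pts(p),"top",W["top"])-top,proj(pts(p),"scene",W["scene"])-sc].ravel()
    r=least_squares(res,[620,-100,0,.1],x_scale=[10,10,.1,.1],loss="soft_l1")
    print(r.x); print(np.round(res(r.x).reshape(-1,2),1)); print(np.round(pts(r.x),1))
E
python3 fit.py
```

```text
[ 6.79418287e+02 -2.05918560e+02 -2.07051156e-02  7.59024714e-02]
[[ 1.   0.1]
 [-0.3  0.8]
 [-0.5  0.1]
 [-0.3  0.8]
 [-0.2  0.1]
 [ 0.7  0.2]
 [-0.2 -0.2]
 [ 0.8  0.4]
 [-0.2 -0.1]
 [ 0.   0.3]
 [-0.   0.9]
 [ 0.5  0.2]
 [ 1.  -0.8]
 [-0.8  1.1]]
[[ 617.3 -161.6   96.5]
 [ 615.5 -247.6   96.5]
 [ 780.6 -148.    88. ]
 [ 778.2 -268.    88. ]
 [ 578.2 -263.8   88. ]
 [ 511.4 -166.4  103. ]
 [ 509.9 -238.4  103. ]]
```

```bash
cat > plan.py <<'E'
import numpy as np
from scipy.spatial.transform import Rotation as Rn
w=-0.0207; B=np.array([679.4,-205.9]); h=9.5
ex=np.array([np.cos(w),np.sin(w),0]); ey=np.array([-np.sin(w),np.cos(w),0]); ez=np.array([0,0,1.])
P=np.array([*B,0])+ex*-103+ez*98
def rot(phi,s=1):
    d=ex*np.cos(phi)-ez*np.sin(phi); z=s*ey; return Rn.from_matrix(np.c_[d,np.cross(z,d),z]).as_rotvec()
def tcp_from_U(U,phi): return U-h*(ex*np.sin(phi)+ez*np.cos(phi))
def tcp_from_L(L,phi): return L+h*(ex*np.sin(phi)+ez*np.cos(phi))
def loc(x,z): return P+ex*x+ez*z   # relative to pivot
def arc(deg,r,phi,off=1.5):
    a=np.radians(deg); u=np.array([-np.cos(a),np.sin(a)]); m=np.array([np.sin(a),np.cos(a)])
    c=r*u-off*m; C=loc(*c)
    return tcp_from_U(C,phi) if a<phi+np.pi/2 else tcp_from_L(C,phi)
def phi_of(deg): return np.radians(30+45*deg/180)
E
python3 - <<'E'
from station import ctrl
from plan import *
print(P)
for s in (1,-1):
    print("s",s)
    for nm,p,ph in [("high",loc(-150,200),np.radians(30)),("pre",tcp_from_U(loc(-110,-20),np.radians(30)),np.radians(30)),("under",tcp_from_U(loc(-53,-18),np.radians(30)),np.radians(30))]+[(d,arc(d,54,phi_of(d)),phi_of(d)) for d in range(0,181,20)]:
        q=ctrl.inverse_kinematics(p,rot(ph,s)); print(nm,np.round(p,0),None if q is None else np.round(q,2))
E
```

```text
[ 576.42206645 -203.76805226   98.        ]
s 1
high [ 426. -201.  298.] None
pre [ 462. -201.   70.] None
under [ 519. -203.   72.] None
0 [ 518. -203.   88.] None
20 [ 520. -203.  107.] None
40 [ 528. -203.  124.] None
60 [ 541. -203.  137.] [-0.82 -0.4   1.21  2.37  0.22  0.19  1.85]
80 [ 558. -203.  145.] [ 0.14 -0.04  0.28  2.24 -0.74  0.37  2.6 ]
100 [ 577. -204.  146.] [ 0.39  0.03 -0.01  2.13 -0.49  0.45  2.32]
120 [ 594. -204.  141.] [ 0.61  0.12 -0.28  2.01 -0.26  0.53  2.08]
140 [ 608. -204.  130.] [ 0.75  0.21 -0.47  1.91 -0.04  0.62  1.89]
160 [ 636. -205.  121.] [ 0.79  0.34 -0.58  1.77  0.15  0.75  1.72]
180 [ 640. -205.  102.] [ 0.78  0.42 -0.61  1.7   0.25  0.84  1.64]
s -1
high [ 426. -201.  298.] None
pre [ 462. -201.   70.] None
under [ 519. -203.   72.] None
0 [ 518. -203.   88.] None
20 [ 520. -203.  107.] None
40 [ 528. -203.  124.] None
60 [ 541. -203.  137.] [ 0.87 -0.03 -0.4   2.31 -1.22  0.34 -0.05]
80 [ 558. -203.  145.] [ 0.9   0.   -0.48  2.21 -0.77  0.37 -0.52]
100 [ 577. -204.  146.] [ 0.87  0.06 -0.5   2.1  -0.42  0.44 -0.87]
120 [ 594. -204.  141.] [ 0.8   0.13 -0.47  2.   -0.2   0.53 -1.1 ]
140 [ 608. -204.  130.] [ 0.72  0.21 -0.44  1.91 -0.06  0.62 -1.24]
160 [ 636. -205.  121.] [ 0.64  0.31 -0.41  1.78  0.05  0.74 -1.35]
180 [ 640. -205.  102.] [ 0.6   0.38 -0.39  1.71  0.11  0.83 -1.41]
```

```bash
cat >> plan.py <<'E'
def rot2(phi,yaw,s=1):
    f=ex*np.cos(yaw)+ey*np.sin(yaw); d=f*np.cos(phi)-ez*np.sin(phi); z=s*np.cross(ez,f); return Rn.from_matrix(np.c_[d,np.cross(z,d),z]).as_rotvec()
E
python3 - <<'E'
from station import ctrl
from plan import *
for s in (1,-1):
  for ph in range(30,81,5):
    p=np.radians(ph); out=[]
    for yw in range(-90,91,15):
        T=tcp_from_U(loc(-55,-18),p); q=ctrl.inverse_kinematics(T,rot2(p,np.radians(yw),s)); out.append('.' if q is None else 'X')
    print(s,ph,''.join(out))
E
```

```text
1 30 XXX....XXXXXX
1 35 XXX....XXXXXX
1 40 XXXX....XXXXX
1 45 XXXX....XXXXX
1 50 XXXXX....XXXX
1 55 XXXXXXXXXXXXX
1 60 XXXXXXXXXXXXX
1 65 XXXXXXXXXXXXX
1 70 XXXXXXXXXXXXX
1 75 XXXXXXXXXXXXX
1 80 XXXXXXXXXXXXX
-1 30 XXX....XXXXXX
-1 35 XXX....XXXXXX
-1 40 XXX....XXXXXX
-1 45 XXX....XXXXXX
-1 50 XX....XXXXXXX
-1 55 XX...XXXXXXXX
-1 60 X...XXXXXXXXX
-1 65 X.XXXXXXXXXXX
-1 70 XXXXXXXXXXXXX
-1 75 XXXXXXXXXXXXX
-1 80 XXXXXXXXXXXXX
```

```bash
cat >> plan.py <<'E'
YO=-6*ey
PH0=52
def phid(a): return np.radians(PH0 if a<90 else PH0+23*(a-90)/90)
def wps():
    p0=np.radians(PH0); o=[]
    o.append(("high",tcp_from_U(loc(-110,140),p0)+YO,p0))
    o.append(("pre",tcp_from_U(loc(-100,-22),p0)+YO,p0))
    o.append(("under",tcp_from_U(loc(-54,-22),p0)+YO,p0))
    o.append(("lift",tcp_from_U(loc(-54,8),p0)+YO,p0))
    for a in (30,50,70,90,105,120,135,150,160,170,176):
        p=phid(a); r=54 if a<np.degrees(p)+90 else 36
        o.append((a,arc(a,r,p)+YO,p))
    return o
E
python3 - <<'E'
from station import ctrl
from plan import *
for s in (1,-1):
  for yw in (0,10):
    print("s",s,yw)
    for n,p,ph in wps():
        q=ctrl.inverse_kinematics(p,rot2(ph,np.radians(yw),s)); print(n,np.round(p,0),None if q is None else np.round(q,2))
E
```

```text
s 1 0
high [ 459. -207.  232.] [ 0.28 -0.36  0.23  2.27 -0.36  0.66  2.28]
pre [ 469. -208.   70.] None
under [ 515. -208.   70.] [ 1.71  0.26 -1.27  2.29 -0.31  0.19  2.37]
lift [ 515. -208.  100.] None
30 [ 521. -209.  118.] [-0.57 -0.17  1.02  2.33 -0.44  0.32  2.41]
50 [ 533. -209.  133.] [ 0.06 -0.06  0.39  2.27 -0.68  0.39  2.57]
70 [ 549. -209.  142.] [ 0.17 -0.04  0.26  2.23 -0.66  0.4   2.52]
90 [ 567. -210.  146.] [ 0.28  0.    0.14  2.18 -0.65  0.41  2.5 ]
105 [ 581. -210.  145.] [ 0.43  0.05 -0.05  2.1  -0.46  0.47  2.29]
120 [ 594. -210.  141.] [ 0.61  0.12 -0.26  2.01 -0.28  0.53  2.11]
135 [ 605. -210.  133.] [ 0.73  0.19 -0.42  1.93 -0.11  0.6   1.96]
150 [ 614. -211.  123.] [ 0.79  0.26 -0.53  1.86  0.04  0.67  1.83]
160 [ 619. -211.  115.] [ 0.81  0.31 -0.57  1.81  0.12  0.72  1.76]
170 [ 621. -211.  109.] [ 0.81  0.35 -0.6   1.77  0.18  0.78  1.71]
176 [ 621. -211.  105.] [ 0.81  0.38 -0.61  1.75  0.2   0.81  1.69]
s 1 10
high [ 459. -207.  232.] [-0.18 -0.44  0.68  2.24 -0.19  0.72  2.36]
pre [ 469. -208.   70.] None
under [ 515. -208.   70.] [ 1.81  0.42 -1.34  2
[... 2034 characters left out ...]
2.22 -0.88  0.52 -0.16]
50 [ 533. -209.  133.] [ 0.96  0.04 -0.42  2.18 -0.83  0.54 -0.23]
70 [ 549. -209.  142.] [ 0.95  0.05 -0.44  2.14 -0.78  0.54 -0.3 ]
90 [ 567. -210.  146.] [ 0.94  0.08 -0.45  2.11 -0.74  0.53 -0.35]
105 [ 581. -210.  145.] [ 0.89  0.12 -0.46  2.03 -0.53  0.56 -0.57]
120 [ 594. -210.  141.] [ 0.84  0.17 -0.45  1.96 -0.36  0.6  -0.75]
135 [ 605. -210.  133.] [ 0.79  0.22 -0.44  1.9  -0.22  0.65 -0.89]
150 [ 614. -211.  123.] [ 0.74  0.27 -0.43  1.84 -0.11  0.71 -1.  ]
160 [ 619. -211.  115.] [ 0.71  0.31 -0.43  1.8  -0.05  0.75 -1.06]
170 [ 621. -211.  109.] [ 0.69  0.34 -0.42  1.76  0.    0.79 -1.11]
176 [ 621. -211.  105.] [ 0.68  0.36 -0.42  1.74  0.03  0.82 -1.14]
```

```bash
cat > go1.py <<'E'
from station import ctrl, optics
from plan import *
import cv2
def snap(n):
    for c in ("scene","top"): cv2.imwrite(f"pics/{n}_{c}.png",optics.get_image(c)["img"][:,:,::-1])
E
python3 - <<'E'
from go1 import *
ctrl.move_gripper(0,10)
ctrl.move_linear([196,-593,330],150)
w=wps(); R=rot2(w[0][2],0,-1)
ctrl.move_to(w[0][1],R)
print(ctrl.state()["joint_positions"].round(2),ctrl.state()["time_s"])
p=tcp_from_U(loc(-92,-22),w[0][2])+YO
ctrl.move_linear(p,100,threshold=8)
s=ctrl.state(); print(p,s["eef_pos"],s["eef_rot"]-R,s["ft_force"],s["width"],s["time_s"]); snap("pre")
E
```

```text
[ 1.01 -0.32 -0.38  2.24 -0.73  0.75 -0.54] 4.3167
[ 476.8330868  -207.70755159   70.15121598] [ 476.91142349 -207.85053976   70.41784154] [-2.18357352e-04 -4.68816533e-04  1.93489920e-05] [0.17292608 0.26585022 0.12126739] 0.525316399651017 6.1
```

```bash
python3 - <<'E'
import cv2,numpy as np
a=cv2.imread("pics/pre_scene.png")[130:290,190:350]; b=cv2.imread("pics/pre_top.png")[130:290,330:470]
a=cv2.resize(a,(500,500),interpolation=2);b=cv2.resize(b,None,fx=2.1,fy=500/160,interpolation=2)
cv2.imwrite("pics/pre_c.png",np.hstack([a,b]))
E
```

```text
(no output)
```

View pics/pre_c.png

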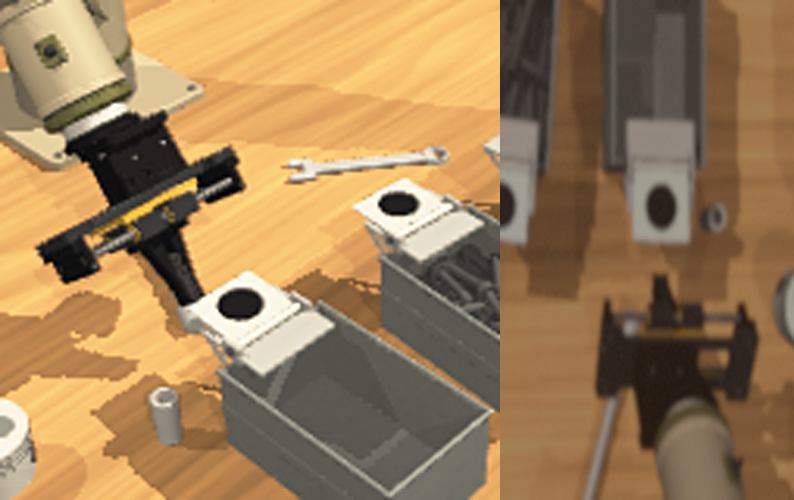

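View pics/pre_scene.png

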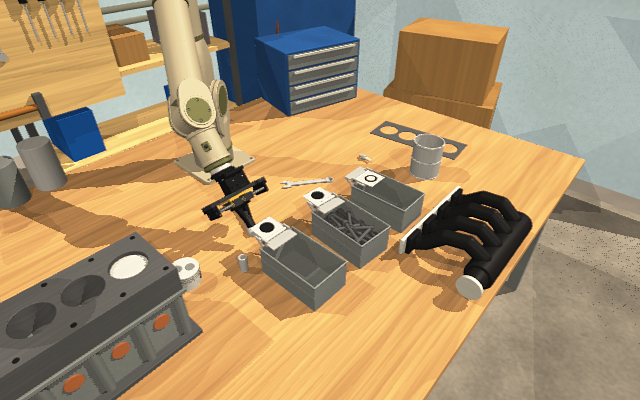

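The closed fingers point at the target marker's free edge, and the gripper body is clear of the socket and of the stocked bin's marker. Next I slide the tip under the edge and lift.

```bash
python3 - <<'E'
from go1 import *
w=wps()
def pr(n): s=ctrl.state(); print(n,s["eef_pos"].round(1),s["ft_force"].round(1),round(s["time_s"],1))
print(ctrl.move_linear(w[2][1],60,threshold=5)); pr("under"); snap("under")
print(ctrl.move_linear(w[3][1],40,threshold=8)); pr("lift")
for n,p,ph in w[4:6]:
    print(ctrl.move_linear(p,50,attitude=rot2(ph,0,-1),threshold=8)); pr(n)
snap("a50")
import numpy as np
ims=[cv2.resize(cv2.imread(f"pics/{n}_scene.png")[190:310,210:340],(390,360),interpolation=2) for n in ("under","a50")]
cv2.imwrite("pics/c2.png",np.hstack(ims))
E
```

```text
False
under [ 514.6 -208.4   69.9] [-0.5 -0.7 -0.1] 7.0
False
lift [ 514.8 -208.5  100. ] [0.7 0.9 0.7] 8.0
False
30 [ 521.3 -208.6  117.7] [-0.1  0.2  0.2] 8.5
False
50 [ 532.8 -208.8  132.3] [-0.5  0.1  0.2] 9.0
```

View pics/c2.png

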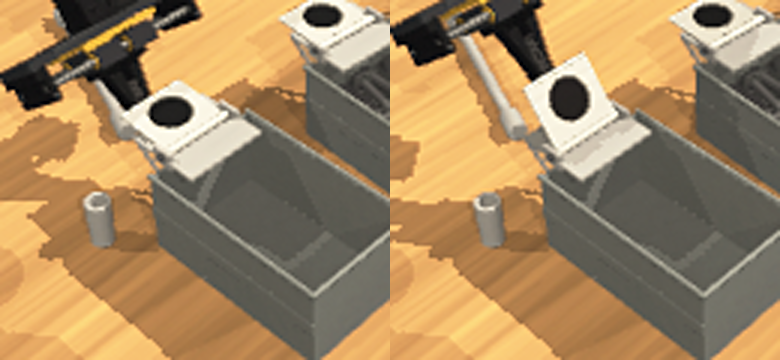

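The marker has risen to about 50° with the finger behind it, and the bin has not moved. I'll keep going over the pivot.

```bash
python3 - <<'E'
from go1 import *
w=wps()
def pr(n): s=ctrl.state(); print(n,s["eef_pos"].round(1),s["ft_force"].round(1),round(s["time_s"],1))
for n,p,ph in w[6:13]:
    h=ctrl.move_linear(p,40,attitude=rot2(ph,0,-1),threshold=8); pr((n,h))
    if h: break
    if n==90: snap("a90")
snap("a160")
ims=[cv2.resize(cv2.imread(f"pics/{n}_scene.png")[170:310,210:360],(390,360),interpolation=2) for n in ("a90","a160")]
cv2.imwrite("pics/c3.png",np.hstack(ims))
E
```

```text
(70, False) [ 548.9 -209.2  142.4] [-0.3  0.3 -0.3] 9.8
(90, False) [ 567.4 -209.5  146.1] [-0.5  0.3  0. ] 10.4
(105, False) [ 580.8 -209.7  145. ] [-0.2 -0.1 -0. ] 11.0
(120, False) [ 593.4 -210.   140.4] [-0.8  0.4 -0.3] 11.4
(135, False) [ 604.6 -210.2  132.8] [ 0.  -0.5  0.8] 11.9
(150, False) [ 613.4 -210.4  122.5] [-0.3 -0.7  0.4] 12.4
(160, False) [ 618.5 -210.5  114.9] [-0.8  0.1 -0.3] 12.8
```

View pics/c3.png

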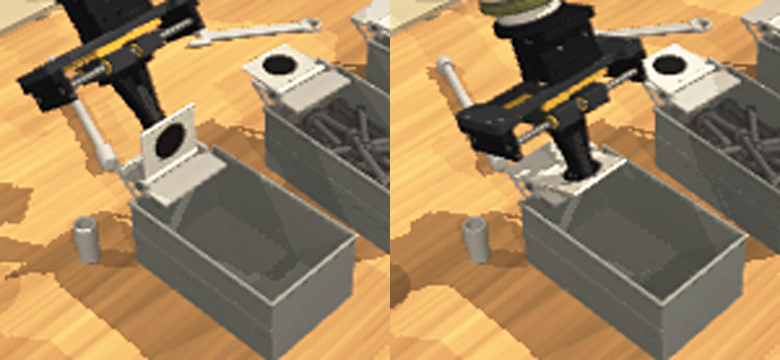

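```bash
python3 - <<'E'
from go1 import *
w=wps()
def pr(n): s=ctrl.state(); print(n,s["eef_pos"].round(1),s["ft_force"].round(1),round(s["time_s"],1))
h=False
for n,p,ph in w[13:]:
    h=ctrl.move_linear(p,25,attitude=rot2(ph,0,-1),threshold=5); pr((n,h))
    if h: break
if not h:
    q=ctrl.state()["eef_pos"].copy(); print(L0:= (q-h_*1 if False else q)[2])
    h=ctrl.move_linear(q-[0,0,6],8,threshold=5); pr(("press",h))
q=ctrl.state()["eef_pos"].copy()
ctrl.move_linear(q+[-20,0,120],80); pr("up")
snap("up")
ctrl.move_linear(q+[-130,0,180],150); snap("up2"); pr("clear")
ims=[cv2.resize(cv2.imread(f"pics/{n}_scene.png")[170:310,210:360],(390,360),interpolation=2) for n in ("up","up2")]
cv2.imwrite("pics/c4.png",np.hstack(ims))
E
```

```text
(170, False) [ 620.7 -210.5  108.5] [-0.3  0.3  0.4] 13.3
(176, False) [ 621.3 -210.6  104.5] [-0.6 -0.8  0.3] 13.6
104.53209441363612
('press', True) [ 621.5 -210.7  102.3] [-2.2  0.8  6.6] 14.1
up [ 601.3 -210.6  221.6] [ 0.4  0.5 -0.4] 15.8
clear [ 491.8 -210.3  281.5] [-1.3  0.7 -0.4] 17.0
```

View pics/c4.png

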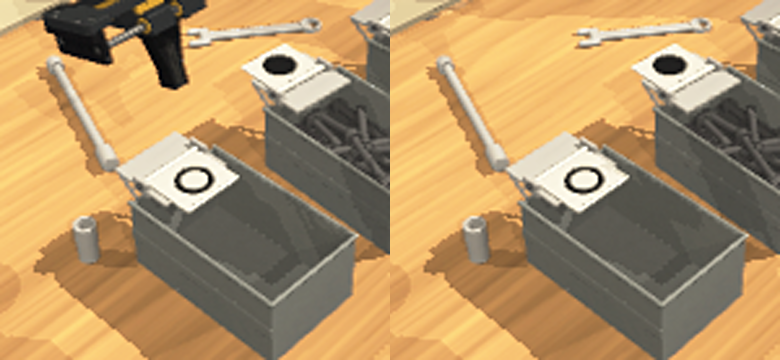

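View pics/up2_top.png

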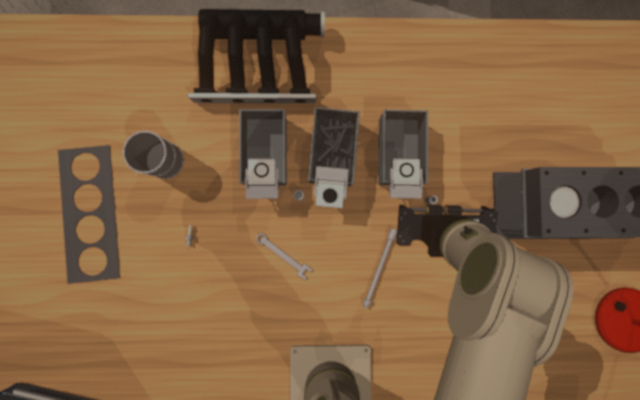

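The ring face is up, at (406,170) in the top view, and nothing else has moved. The press met a firm stop at the expected height. I'll check the marker angle and the bin shift from the pictures.

```bash
python3 - <<'E'
import cv2,numpy as np
from plan import *; from fit import proj
W=np.load("cams.npz")
for n in("scene","top"):
    a=cv2.imread(f"pics/{n}0.png").astype(int);b=cv2.imread(f"pics/up2_{n}.png").astype(int)
    if n=="top": r=(slice(100,160),slice(375,432))
    else: r=(slice(250,308),slice(262,350))
    g=lambda i:cv2.cvtColor(i[r].astype(np.uint8),6).astype(np.float32)
    print(n,"bin back shift px",cv2.phaseCorrelate(g(a),g(b)))
    im=cv2.imread(f"pics/up2_{n}.png"); x0,y0=(225,190) if n=="scene" else (370,140)
    c=cv2.resize(im[y0:y0+80,x0:x0+80],None,fx=6,fy=6,interpolation=2)
    for ang,col in((3.14,(0,0,255)),(3.0,(0,255,0))):
        P4=np.array([loc(-66*np.cos(ang)-1.5*0,66*np.sin(ang)+1.5)+s*36*ey for s in(1,-1)])
        for p in proj(P4,n,W[n]): 
            cv2.circle(c,tuple(int(v) for v in ((p-[x0,y0]+.5)*6)),3,col,-1)
    cv2.imwrite(f"pics/chk_{n}.png",c)
cv2.imwrite("pics/chk.png",np.hstack([cv2.resize(cv2.imread(f"pics/chk_{n}.png"),(400,400)) for n in("scene","top")]))
E
```

```text
scene bin back shift px ((-0.033453949712964004, 0.31312209543091285), 0.8028085705086037)
top bin back shift px ((0.10782759689687893, 0.012344093637405962), 0.9385628037982516)
```

View pics/chk.png

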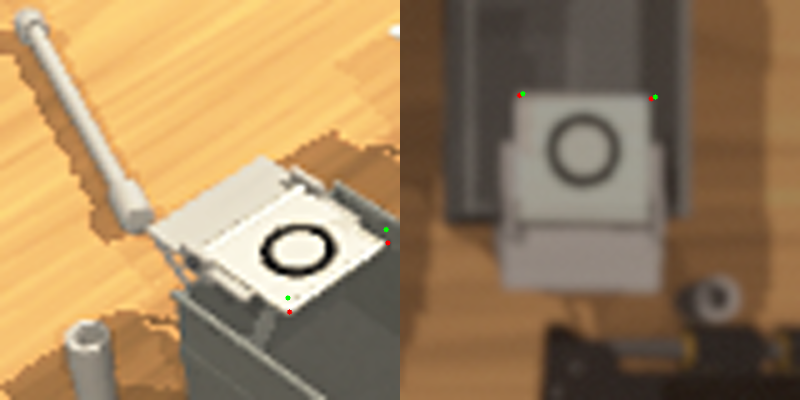

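The marker's corners fall on the predicted points for 3.14 rad (red), clear of those for 3.0 rad (green). The bin shifted by less than half a pixel.

```bash
python3 - <<'E'
from station import ctrl
ctrl.close_job(); print(ctrl.state()["time_s"])
E
```

```text
the job is handed in; nothing more can be done
the job is handed in; nothing more can be done
```

I flipped the marker of the right-hand bin, the unmarked empty one, over its pivot. It now lies flat on the rear rest with the ring face up, and the job is handed in. I used the closed fingertips under the marker's free edge and finished with a light press down.

- **Force:** the press stopped at about 6.6 N, at the height expected for the flat marker. All readings before that were around 1 N, within sensor noise.
- **Marker angle:** in both cameras the marker's corners match the prediction for 3.14 rad and not the one for 3.0 rad.
- **Bin shift:** less than 0.5 pixel in both pictures.
- **Rest of the bench:** the other two markers, the sockets and the other objects look unchanged in the last pictures, judged by eye only.
- **Arm:** it ended well clear above the bench, at about 17 s of the 45 s allowed.

No check failed or disagreed.

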